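# Clamp the tablet bottle and take off its push-and-turn cap

### The job

It is time to clean the coffee machine: open the amber tablet bottle that stands loose in the bottle clamp. First flip the clamp's cam lever fully down so that the bottle is gripped, then push the safety cap down, twist it anticlockwise until it is free and lift it straight off. Finish while still holding the cap, level and about 5 cm or more above the open bottle, with the bottle upright and locked in the clamp and nothing else on the bar disturbed.

Things in the scene. Friction and masses are not known exactly. Their poses are not given: they have to be found in the camera images.
- clamp: cam-lever bottle clamp fixed on the bar: wooden board 130 x 310 mm, top 16 mm above the bar, with a fixed V jaw, a sliding jaw and the cam lever. Origin: on the bar, under the clamped bottle's axis. z up; y points from the lever and sliding jaw (at -y) to the fixed V jaw (at +y). Jaws: y -75 to +70 mm, x +-54 mm, up to 66 mm above the bar; board: y -208 to +102 mm
- lever (a joint): cam lever (rad): 0 to 0.2 at the start = open, handle standing up, 82 deg above level at 0; 1.40 = fully down, handle level, pointing away from the bottle (clamp -y). Pivot: a level pin along the clamp's x axis at clamp x 0, y -92 mm, 48 mm above the bar. Stays where it is left; about 4 N at the grip moves it, 7 N as the jaw closes. Down, it drives the jaw 9 mm to the bottle
- lever_grip (a point): middle of the lever's black handle grip, 75 mm from the pivot pin. The handle is straight, in the clamp's plane x = 0, and ends 96 mm from the pivot; its outer 60 mm is the grip, 22 mm wide (along clamp x) and 13 mm thick. Standing up, its end is about 143 mm above the bar; down, its upper side is 56 mm above the bar at the grip
- bottle: amber tablet bottle, 64 mm wide, 116 mm tall to its mouth (125 mm with cap), 0.17 to 0.35 kg, standing upright on the board between the jaws, loose by about 6 mm until clamped. Origin: centre of its underside; z up. Neck 40 mm wide down to 92 mm above the underside, then the shoulder slopes to full width at 78 mm
- cap_mid (a point): centre (half-way up) of the white ribbed round safety cap, 57 mm wide, 26 mm tall, 30 g, z up; seated, it is 112 mm above the bottle's underside (128 mm above the bar). Pushed down it sinks 5 mm against a spring (4 N at first, 11 N at the bottom); it turns past its catches only when pushed down 4 mm or more
- cap: the same cap; origin at the centre of its lower rim, 13 mm below cap_mid. Kept pushed down, it comes free after 45 to 95 deg of anticlockwise turn seen from above (best 70 deg; a stop at 97 deg); from then on it need not be pushed and lifts straight off. Not pushed, or turned less, it holds fast
- saucer: bystander: grey ceramic saucer, 124 mm wide; origin under its centre
- cup: bystander: grey espresso cup on the saucer, 64 mm wide, 56 mm tall; origin under its centre
- carafe: bystander: empty glass carafe, 116 mm wide, 155 mm tall, black handle; origin under its centre
- milk_jug: bystander: steel milk jug, 78 mm wide, 92 mm tall; origin under its centre
- teaspoon: bystander: steel teaspoon, 135 mm long, lying flat; origin under its middle
- tamper: bystander: coffee tamper, 55 mm wide, 82 mm tall, standing; origin under its centre
- sugar_jar: bystander: closed glass sugar jar, 76 mm wide, 115 mm tall; origin under its centre
There are look-alikes about, which are no part of the job. There is more than one size of the cap; the job needs the larger.

How it is judged:
On the way, in this order (a step that is already met when the one before it is completed fails the run):
1. the cam lever is down and the jaws grip the bottle (value of joint lever above 1.25 rad and contact force between clamp and bottle above 15 N and angle between bottle's own z axis and vertical below 0.15 rad), for 0.2 s.
2. the cap is pushed down on the bottle against its spring (z of cap_mid in the frame of bottle below 0.1097 m), for 0.04 s.
3. the cap, still on the bottle, is turned past its catches (angle between the x axis of cap_mid and the x axis of bottle, either way round above 0.6 rad and z of cap_mid in the frame of bottle below 0.12 m), for 0.04 s.
At the end, for the whole second after the job is handed in: The fingers still hold the cap (over 1 N), at rest, level within 20 deg, at least 35 mm above its seat, within 40 mm of the bottle's axis, clear of it; lever down (over 1.25 rad), jaws pressing the bottle (over 15 N), which is upright within 7 deg, within 8 mm of the board and 10 mm of its place (value of joint lever above 1.25 rad and contact force between clamp and bottle above 15 N and angle between bottle's own z axis and vertical below 0.12 rad and z of bottle in the frame of clamp below 0.024 m and horizontal distance between bottle and clamp below 0.01 m and z of cap_mid in the frame of bottle above 0.147 m and horizontal distance between cap_mid and bottle below 0.04 m and angle between cap_mid's own z axis and vertical below 0.35 rad and contact force between the fingers and cap above 1 N and contact force between cap and bottle below 0.05 N and linear speed of cap below 0.03 m/s); the arm keeps its last pose, push and grip.
It fails at once if a bystander is shifted more than 25 mm (distance of any of saucer, cup, carafe, milk_jug, teaspoon, tamper, sugar_jar from where it was at the start of the episode above 0.025 m).
It fails at once if a standing bystander is tipped by more than 20 deg (angle between any of saucer, cup, carafe, milk_jug, tamper, sugar_jar's own z axis and vertical above 0.35 rad).
It fails at once if the bottle is tipped or pulled up out of the clamp (angle between bottle's own z axis and vertical above 0.25 rad or z of bottle in the frame of clamp above 0.036 m).
It also fails if it takes over 51 s, if anything falls off the work surface, if the arm or the gripper's body presses on something with over 40 N, if the wrist force passes 120 N, or if a joint passes its speed limit or range.

### The arm

A 7-joint arm with a two-finger parallel gripper is mounted at the origin on the work surface. World frame = base frame: x ahead of the robot, y to its left, z up, the work surface at z = 0. Lengths are in m, angles in rad, forces in N, time in s.
With the tool pointing down it reaches from about 0.4 to 0.85 m from the base axis. Payload 10.4 kg.
Tool frame: the origin (TCP) lies at the very end of the fingers, on their centre line; the grasp point (between the pads) lies 19 mm behind it (manip.pinch_z is the distance from the TCP to the grasp point, in m); z points along the fingers, y is the line along which they close (so a half turn about z gives the same grasp; the last joint's range is limited). The gripper opens to 85 mm and grips with 20 to 120 N. Pads are 22 mm wide; open, the fingers measure 114 mm over their backs; the gripper's body (76 mm by 85 mm) begins 54 mm behind the grasp point. The pads swing forward as they close: fully open they stand 13 mm farther back than shut.
Start: joints at [-1.25, 0.332, -0.065, 1.46, 0.022, 1.35, -0.088], TCP at [0.211, 0.588, 0.193] pointing down, gripper open.
Joint ranges: [-2.6, 2.6], [-0.5, 2.12], [-1.47, 1.34], [0.16, 2.42], [-1.27, 4.41], [0.06, 2.06], [-2.6, 2.6]. Speed limits (rad/s): [2.22, 2.22, 2.79, 2.79, 3.14, 3.14, 3.14].

### API

Orientations are given as a unit quaternion [x, y, z, w].
In Python, from workcell import manip gives the robot as it stands. The module is installed in compiled form; this text tells all that it offers.
- The arm moves only by the shell command python3 -m creep 'ROWS' [OPENING] [FORCE]. ROWS is a JSON object of lists of equal length, an entry for each row: "slide": the shift along the tool's x, y, z in m, a list of three; "twist": the turn about the tool's z in degrees. A call has 1 to 8 rows; each row shifts and turns the commanded pose from where the row before left it, along the tool's axes as they then stand; what a row does not reach is not made up. A row lasts 1/8 s, in which the tool goes at most 62.5 mm and 10.7 degrees, less where a joint would pass 70% of its speed; a pose out of reach is approached as far as the arm can. A call with a gripper value outside its range is refused whole. OPENING is the opening in per cent of the stroke, from 0 (shut) to 100 (fully open), set as the call begins (- or left out, the last holds). The fingers move at their own pace and stop on an object; FORCE is the grip in N (left out, the last holds). Time passes only in rows, so rows that do not move let the fingers close. It gives the time, the measured TCP pose, the force, the opening and the grip force at its end, in the units of the state.
- manip.get_obs(): the state, without advancing time (a new reading comes with each control period).
- manip.camera(name): name is "scene" or "top" or "wrist"; returns (picture, depth): 420x560x3 uint8, blue, green, red; 420x560 float32, m along the optical axis (not along the pixel's ray), 0 where there is no reading.
- manip.camera_params(name): a dict with "intrinsics" (3x3 intrinsics, pixels), "R" (3x3) and "t" (3): a world point X has camera coordinates R X + t. Camera axes: x right, y down, z forward; pixel columns grow to the right and rows downward; lengths in m; the calibration is good to about 2 mm. A picture is of the moment at which its call begins: read the wrist's pose just before it. camera_params takes no time and is no camera call; for the wrist camera it gives the pose at the moment of the call.
- manip.hand_in(): hands the job in; it is judged then, once.
The state is a dict: "clock": time; "joint_pos": joint angles; "joint_velocities": joint speeds; "tau": joint torques, N m; "position": TCP position; "ee_rot": TCP orientation; "ft_force": force on the tool from outside, world axes, zero at the start; "torque": the same for the moment, N m; "grip_width": opening from 0.0 (shut) to 1.0 (fully open); "grasp_force": force on a finger pad.
Only numpy, scipy, OpenCV 4.12 (cv2) and the standard library are available. Lean on these libraries where they do the work, as an engineer would, in place of code of your own. Each camera call takes 0.05 s, during which the arm holds its last target. There are 200 camera calls.

## Working session

There is one attempt and no reset: what is moved stays moved. The work goes in short steps, Python scripts to look and compute and a shell command to move; the robot and the scene stay as the last step left them, time stands still between calls to the robot, and variables do not carry over. Pictures are saved under pics/ and viewed, at most 10 in all, crops included, and the job is handed in when it is done.

```bash
mkdir -p pics; python3 - <<'E'
from workcell import manip
import cv2,numpy as np
for n in("scene","top"):
    p,d=manip.camera(n); cv2.imwrite(f"pics/{n}0.png",p); np.savez(f"{n}0.npz",p=p,d=d,**manip.camera_params(n))
    c=manip.camera_params(n);print(n,c["intrinsics"].round(1).tolist(),(-c["R"].T@c["t"]).round(3),c["R"].round(3).tolist())
o=manip.get_obs();print(o["clock"],o["position"],o["ee_rot"],o["grip_width"],o["ft_force"])
E
```

```text
scene [[446.6, 0.0, 284.7], [0.0, 446.6, 214.4], [0.0, 0.0, 1.0]] [ 1.24  -0.323  0.875] [[0.363, 0.932, 0.011], [0.674, -0.254, -0.694], [-0.644, 0.259, -0.72]]
top [[428.0, 0.0, 279.4], [0.0, 428.0, 205.2], [0.0, 0.0, 1.0]] [ 0.362 -0.035  1.162] [[0.022, -1.0, 0.021], [-0.983, -0.025, -0.184], [0.185, -0.017, -0.983]]
0.1 [0.21054222 0.58807142 0.19230782] [ 1.71057343e-01  9.85260881e-01 -6.10984280e-04 -8.86643527e-05] 1.0029358829951123 [ 0.48156314  0.54579964 -0.09792912]
```

View pics/scene0.png

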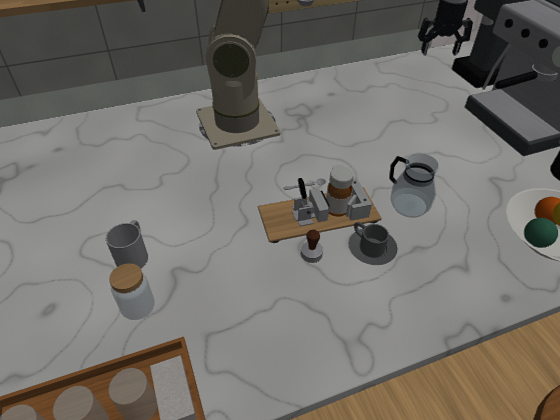

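View pics/top0.png

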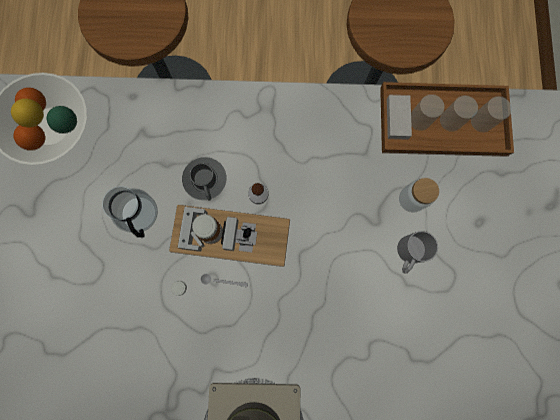

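The pictures show the clamp board (top view, corners about (175,205), (292,218), (286,266), (170,254)), the white cap at (205,228), and the lever handle standing at about (247,233). The carafe is at (130,208), the tamper at (258,192), the cup and saucer at (204,178), the spoon at (225,281), and a small look-alike cap at (180,288).

```bash
cat > h.py <<'E'
import numpy as np,cv2
def ray(c,u,v,z):
    K,R,t=c["intrinsics"],c["R"],c["t"]; o=-R.T@t
    d=R.T@np.linalg.solve(K,[u,v,1.]); return o+d*(z-o[2])/d[2]
def pts(c,d):
    v,u=np.indices(d.shape); K,R,t=c["intrinsics"],c["R"],c["t"]
    X=np.stack([(u-K[0,2])/K[0,0]*d,(v-K[1,2])/K[1,1]*d,d],-1); return (X-t)@R
E
python3 - <<'E'
from h import *
c=np.load("top0.npz");p,d=c["p"],c["d"];X=pts(c,d)
hsv=cv2.cvtColor(p,cv2.COLOR_BGR2HSV)
roi=np.zeros(d.shape,bool);roi[195:275,160:300]=1
m=(roi&(hsv[...,1]>70)&(hsv[...,0]<25)&(abs(X[...,2]-.016)<.012)).astype(np.uint8)
pt=np.argwhere(m)[:,::-1].astype(np.float32)
W=np.array([ray(c,u,v,.016)[:2] for u,v in pt],np.float32)
r=cv2.minAreaRect(W);print("board",r,cv2.boxPoints(r).round(3).tolist())
for n in("top","scene"):
    c=np.load(n+"0.npz");X=pts(c,c["d"]);g=c["p"].astype(int)
    reg=(X[...,0]>.2)&(X[...,0]<.7)&(X[...,1]>-.12)&(X[...,1]<.35)
    s=reg&(X[...,2]>.133)&(X[...,2]<.15)&(g.min(-1)>110)
    k=X[s]; print(n,"cap",len(k),np.median(k,0).round(4),k.min(0).round(3),k.max(0).round(3))
    s2=reg&(X[...,2]>.095)&(X[...,2]<.16)&(g.max(-1)<70)&(X[...,1]<.15)
    k=X[s2];
    if len(k): print("lever?",len(k),np.median(k,0).round(4),k.min(0).round(3),k.max(0).round(3))
c=np.load("top0.npz")
for u,v,z in[(204,178,.0),(258,190,.08),(130,208,.08)]:print(ray(c,u,v,z).round(3))
p=c["p"][180:290,150:310];cv2.imwrite("pics/t1.png",cv2.resize(p,None,fx=5,fy=5,interpolation=2))
E
```

```text
board ((0.4927862584590912, 0.0768560990691185), (0.308075875043869, 0.1280720978975296), 84.00538635253906) [[0.4129999876022339, -0.07000000029802322], [0.5400000214576721, -0.08299999684095383], [0.5730000138282776, 0.22300000488758087], [0.4449999928474426, 0.2370000034570694]]
top cap 427 [0.5003 0.1287 0.1404] [0.472 0.101 0.136] [0.587 0.318 0.15 ]
lever? 147 [0.4837 0.0994 0.1212] [0.469 0.015 0.095] [0.52  0.148 0.146]
scene cap 283 [0.505  0.1292 0.1413] [0.474 0.101 0.133] [0.583 0.348 0.149]
lever? 300 [0.5102 0.1022 0.1075] [0.48  0.013 0.095] [0.532 0.15  0.145]
[0.652 0.157 0.   ]
[0.604 0.003 0.08 ]
[0.548 0.327 0.08 ]
```

View pics/t1.png

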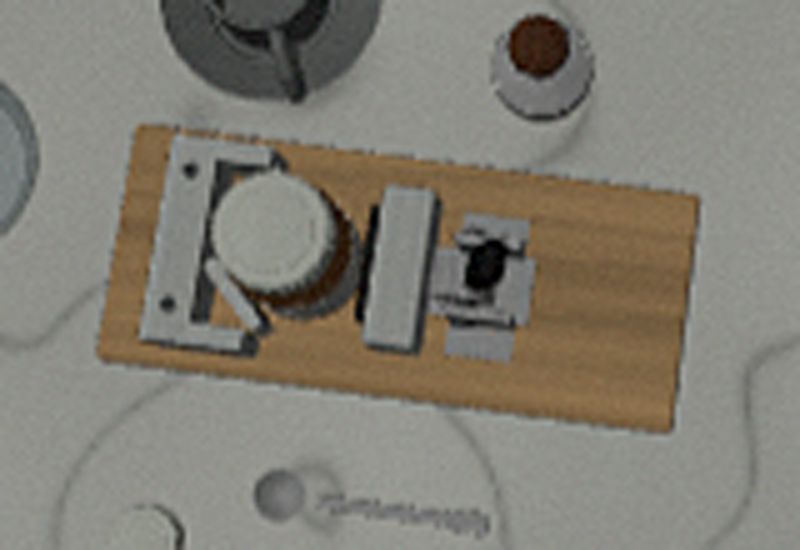

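Clamp frame: the origin is at about (0.498, 0.130), with y along (0.10, 0.995). The board measures 308 x 128 mm and the cap top is at z 0.141, so both agree with the given sizes. I'll rise and turn first so that tool x lies along clamp y, then go above the gap with the fingers shut.

```bash
python3 -m creep '{"slide":[[0,0,-0.008],[0,0,-0.008],[0,0,-0.008],[0,0,-0.008],[0,0,-0.008],[0,0,-0.008],[0,0,-0.008],[0,0,-0.008]],"twist":[9.54,9.54,9.54,9.54,9.54,9.54,9.54,9.54]}' 0 40
python3 -m creep '{"slide":[[-0.035,0.024,0],[-0.035,0.024,0],[-0.035,0.024,0],[-0.035,0.024,0],[-0.035,0.024,0],[-0.035,0.024,0],[-0.035,0.024,0],[-0.035,0.024,0]],"twist":[0,0,0,0,0,0,0,0]}'
```

```text
clock: 1.1
position: [0.2106, 0.5882, 0.2568]
ee_rot: [0.745, 0.667, -0.0, 0.0]
ft_force: [0.9, -0.3, -0.8]
grip_width: -0.004
grasp_force: 0.0
clock: 2.1
position: [0.3726, 0.2884, 0.2568]
ee_rot: [0.743, 0.669, -0.0, -0.0]
ft_force: [0.0, 0.3, -0.7]
grip_width: -0.002
grasp_force: 0.0
```

```bash
python3 -m creep '{"slide":[[-0.036,0.0236,0],[-0.036,0.0236,0],[-0.036,0.0236,0],[-0.036,0.0236,0],[-0.036,0.0236,0],[-0.036,0.0236,0],[0,0,0],[0,0,0]],"twist":[0,0,0,0,0,0,0,0]}'
python3 - <<'E'
from h import *
from workcell import manip
c=manip.camera_params("wrist");p,d=manip.camera("wrist");cv2.imwrite("pics/w1.png",p);np.savez("w1.npz",p=p,d=d,**c)
print((-c["R"].T@c["t"]).round(3),c["intrinsics"][0,0],c["R"].round(2).tolist())
E
```

```text
clock: 3.1
position: [0.4901, 0.0608, 0.2567]
ee_rot: [0.743, 0.669, -0.0, -0.0]
ft_force: [0.3, 0.1, -0.0]
grip_width: -0.003
grasp_force: 0.0
[0.497 0.127 0.438] 339.6629651509176 [[0.99, -0.1, 0.0], [-0.1, -0.96, 0.26], [-0.03, -0.26, -0.96]]
```

View pics/w1.png

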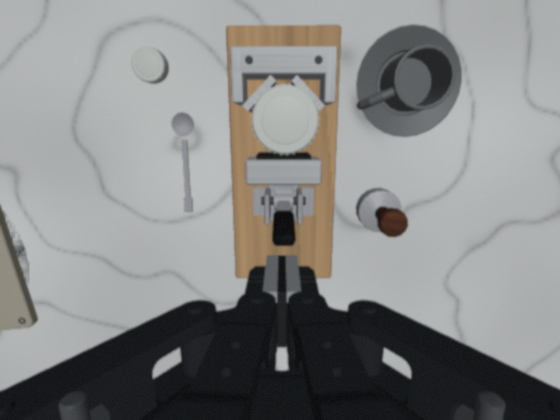

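The wrist view shows the clamp squarely. The cap is at (285,118), the lever handle's black top at about (284,213)–(284,243), and the closed fingertips at about (283,260).

```bash
python3 - <<'E'
from h import *
c=np.load("w1.npz");g=cv2.cvtColor(c["p"],cv2.COLOR_BGR2GRAY);X=pts(c,c["d"])
O=np.array([.4983,.1296]);ex=np.array([.9945,-.1045]);ey=np.array([.1045,.9945])
f=lambda P:np.r_[(P[:2]-O)@ex,(P[:2]-O)@ey,P[2]].round(4)
m=(g>165).astype(np.uint8);m[:80]=0;m[160:]=0;m[:,:245]=0;m[:,325:]=0
cs,_=cv2.findContours(m,0,2);k=max(cs,key=cv2.contourArea);(u,v),r=cv2.minEnclosingCircle(k)
P=ray(c,u,v,.141);print("cap",u,v,r,P.round(4),f(P),"radius mm",r/339.7*(.438-.141)*1000)
for v in range(205,248,5):print(v,f(X[v,284]),g[v,284])
for u,v in[(230,278),(334,278),(228,27),(339,27)]:print(f(ray(c,u,v,.016)))
E
```

```text
cap 283.0 112.61956787109375 38.965431213378906 [0.4988 0.1352 0.141 ] [-1.00e-04  5.60e-03  1.41e-01] radius mm 34.06750977442902
205 [ 0.0015 -0.0899  0.0734] 112
210 [ 0.0014 -0.0912  0.0907] 78
215 [-0.0014 -0.0031  0.4379] 15
220 [ 0.0012 -0.0959  0.1124] 15
225 [ 0.0011 -0.0979  0.1232] 18
230 [ 0.0011 -0.0998  0.1333] 17
235 [ 0.001  -0.1014  0.1432] 21
240 [ 0.001  -0.1067  0.1418] 22
245 [ 0.001  -0.1124  0.1395] 67
[-0.071  -0.2052  0.016 ]
[ 0.0699 -0.2051  0.016 ]
[-0.0611  0.1009  0.016 ]
[0.063 0.101 0.016]
```

```bash
python3 -m creep '{"slide":[[0,0,0.03],[0,0,0.03],[0,0,0.03],[0,0,0.03],[0,0,0.011],[0,0,0],[0,0,0]],"twist":[0,0,0,0,0,0,0]}'
```

```text
clock: 4.03
position: [0.4911, 0.0606, 0.1271]
ee_rot: [0.743, 0.669, 0.001, 0.0]
ft_force: [-0.4, 0.7, 0.1]
grip_width: 0.002
grasp_force: 0.0
```

```bash
python3 -m creep '{"slide":[[-0.009,0,0.001],[-0.009,0,0],[-0.010,0,0.0015],[-0.010,0,0.0025],[-0.0095,0,0.004],[-0.009,0,0.005],[-0.008,0,0.0065],[-0.0075,0,0.007]],"twist":[0,0,0,0,0,0,0,0]}'
python3 -m creep '{"slide":[[-0.0063,0,0.008],[-0.0052,0,0.009],[-0.004,0,0.0095],[-0.0025,0,0.010],[-0.001,0,0.006],[0,0,0.002],[0,0,0],[0,0,0]],"twist":[0,0,0,0,0,0,0,0]}'
```

```text
clock: 5.03
position: [0.4827, -0.0118, 0.0979]
ee_rot: [0.743, 0.669, -0.0, -0.0]
ft_force: [-0.4, -0.6, 0.7]
grip_width: -0.002
grasp_force: 0.0
clock: 6.02
position: [0.4811, -0.0302, 0.0543]
ee_rot: [0.743, 0.669, 0.0, 0.0]
ft_force: [-0.4, -0.2, -0.3]
grip_width: 0.001
grasp_force: 0.0
```

```bash
python3 - <<'E'
from h import *
from workcell import manip
p,d=manip.camera("scene");a=cv2.resize(p[130:250,240:400],None,fx=3.5,fy=3.5,interpolation=2)
c=manip.camera_params("wrist");p,d=manip.camera("wrist");np.savez("w2.npz",p=p,d=d,**c)
b=p[0:420,180:390];cv2.imwrite("pics/w2.png",np.hstack([a,b[:a.shape[0]]]) if a.shape[0]==420 else a)
E
```

```text
(no output)
```

View pics/w2.png

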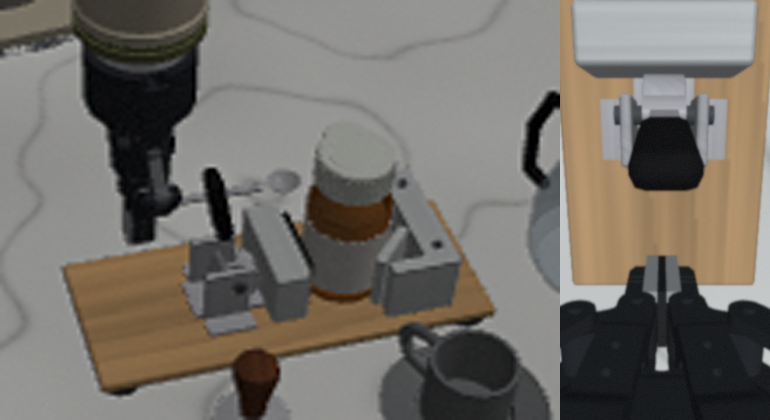

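The lever is still upright, and the fingers are now on its far side. I'll check the finger and lever geometry numerically.

```bash
python3 - <<'E'
from h import *
from workcell import manip
o=manip.get_obs();print(o["position"],o["ft_force"])
O=np.array([.4983,.1296]);ex=np.array([.9945,-.1045]);ey=np.array([.1045,.9945])
f=lambda P:np.r_[(P[:2]-O)@ex,(P[:2]-O)@ey,P[2]].round(4)
for n in("w1.npz","w2.npz"):
  c=np.load(n);X=pts(c,c["d"]);cam=-c["R"].T@c["t"];print(n,f(cam))
  T=[.4901,.0608,.2567] if n[1]=="1" else o["position"]
  q=c["intrinsics"]@(c["R"]@np.array(T)+c["t"]);print("TCP projects",q[:2]/q[2])
  for v in range(110,275,8):print(v,f(X[v,282]),int(c["p"][v,282].mean()),end=" | ")
  print()
c={k:v for k,v in manip.camera_params("scene").items()}
p,d=manip.camera("scene");q=c["intrinsics"]@(c["R"]@np.array(o["position"])+c["t"]);print("scene",q[:2]/q[2])
X=pts(c,d)
s=(X[...,2]>.07)&(X[...,2]<.16)&(p.max(-1)<60)&(X[...,1]>-.02)&(X[...,1]<.08)&(X[...,0]>.44)&(X[...,0]<.54)
k=X[s];print(len(k));
for z in np.arange(.07,.16,.015):
  j=k[abs(k[:,2]-z)<.008]
  if len(j):print(f(j.mean(0)))
E
```

```text
[ 0.48111191 -0.030159    0.0542294 ] [ 0.79731032 -0.4212948  -0.19079812]
w1.npz [-0.0014 -0.0031  0.4379]
TCP projects [282.16096254 244.68095764]
110 [-0.0009  0.0077  0.1415] 183 | 118 [-0.0009  0.0013  0.1415] 180 | 126 [-0.0009 -0.0052  0.1425] 178 | 134 [-0.0009 -0.0117  0.1414] 176 | 142 [-0.0009 -0.0184  0.1411] 171 | 150 [-0.0009 -0.0251  0.1411] 176 | 158 [-0.0007 -0.0395  0.0636] 52 | 166 [-0.0007 -0.0478  0.0666] 160 | 174 [-0.0007 -0.0567  0.0658] 161 | 182 [-0.0007 -0.0655  0.066 ] 152 | 190 [-0.0007 -0.0771  0.0524] 153 | 198 [-0.0007 -0.085   0.0593] 159 | 206 [-0.0007 -0.0904  0.076 ] 113 | 214 [-0.0008 -0.0931  0.0998] 12 | 222 [-0.0008 -0.0965  0.1174] 12 | 230 [-0.0008 -0.0995  0.1339] 13 | 238 [-0.0008 -0.1048  0.1417] 24 | 246 [-0.0006 -0.1592  0.0159] 97 | 254 [-0.0006 -0.1704  0.0159] 109 | 262 [-0.0012 -0.0581  0.308 ] 17 | 270 [-0.0012 -0.0583  0.3155] 21 | 
w2.npz [-0.001  -0.0945  0.2354]
TCP projects [282.0952153  244.76514892]
110 [-0.0005 -0.0881  0.0624] 135 | 118 [-0.0006 -0.0924  0.0956] 25 | 126 [-0.0007 -0.0953  0.1092] 20 | 134 [-0.0007 -0.0978  0.1215] 16 | 142 [-0.0007 -0.0997  0.1335] 19 | 150 [-0.0007 -0.1016  0.1394] 21 | 158 [-0.0007 -0.1036  0.1413] 23 | 166 [-0.0007 -0.1057  0.142 ] 27 | 174 [-0.0007 -0.1078  0.1425] 23 | 182 [-0.0007 -0.1103  0.141 ] 20 | 190 [-0.0007 -0.1128  0.1396] 64 | 198 [-0.0004 -0.1418  0.0163] 132 | 206 [-0.0004 -0.1474  0.0159] 133 | 214 [-0.0003 -0.1529  0.0158] 133 | 222 [-0.0003 -0.1581  0.017 ] 132 | 230 [-0.0003 -0.1639  0.0163] 135 | 238 [-0.0003 -0.1696  0.0165] 134 | 246 [-0.0003 -0.1753  0.0167] 135 | 254 [-0.0003 -0.1812  0.0164] 122 | 262 [-0.0006 -0.1501  0.1041] 23 | 270 [-0.0006 -0.1496  0.113 ] 24 | 
scene [280.29872909 208.14433602]
105
[-0.0029 -0.102   0.0704]
[ 0.0093 -0.1007  0.0878]
[ 0.0109 -0.1038  0.1001]
[ 0.0105 -0.108   0.1155]
[ 0.0109 -0.1092  0.13  ]
[ 0.0041 -0.1112  0.1409]
```

```bash
python3 - <<'E'
from h import *
O=np.array([.4983,.1296]);ex=np.array([.9945,-.1045]);ey=np.array([.1045,.9945])
f=lambda P:np.r_[(P[:2]-O)@ex,(P[:2]-O)@ey,P[2]].round(4)
c=np.load("w2.npz");X=pts(c,c["d"])
for u in(274,278,286,290):
  print(u,[(v,f(X[v,u]).tolist()) for v in range(252,300,6)])
b=c["p"][235:335,215:355];cv2.imwrite("pics/w2c.png",cv2.resize(b,None,fx=5,fy=5,interpolation=2))
E
```

```text
274 [(252, [-0.0059, -0.1801, 0.0156]), (258, [-0.004, -0.1494, 0.1013]), (264, [-0.0039, -0.1497, 0.1069]), (270, [-0.0038, -0.1497, 0.1129]), (276, [-0.0036, -0.1494, 0.1189]), (282, [-0.0035, -0.1494, 0.124]), (288, [-0.0035, -0.1497, 0.1279]), (294, [-0.0034, -0.1511, 0.1296])]
278 [(252, [-0.0031, -0.1797, 0.0165]), (258, [-0.0023, -0.15, 0.0998]), (264, [-0.0022, -0.15, 0.1063]), (270, [-0.0022, -0.1495, 0.1134]), (276, [-0.0021, -0.1494, 0.119]), (282, [-0.0021, -0.1496, 0.1235]), (288, [-0.0021, -0.1497, 0.128]), (294, [-0.002, -0.1506, 0.1305])]
286 [(252, [0.0024, -0.1799, 0.016]), (258, [0.0011, -0.15, 0.0998]), (264, [0.001, -0.15, 0.1063]), (270, [0.0009, -0.1496, 0.1132]), (276, [0.0009, -0.1497, 0.1183]), (282, [0.0008, -0.1497, 0.1232]), (288, [0.0007, -0.1493, 0.1287]), (294, [0.0007, -0.1509, 0.13])]
290 [(252, [0.0052, -0.1797, 0.0165]), (258, [0.0028, -0.1493, 0.1016]), (264, [0.0026, -0.1495, 0.1075]), (270, [0.0025, -0.1497, 0.1129]), (276, [0.0024, -0.1496, 0.1184]), (282, [0.0022, -0.1497, 0.1233]), (288, [0.0021, -0.1499, 0.1276]), (294, [0.0021, -0.1507, 0.1305])]
```

View pics/w2c.png

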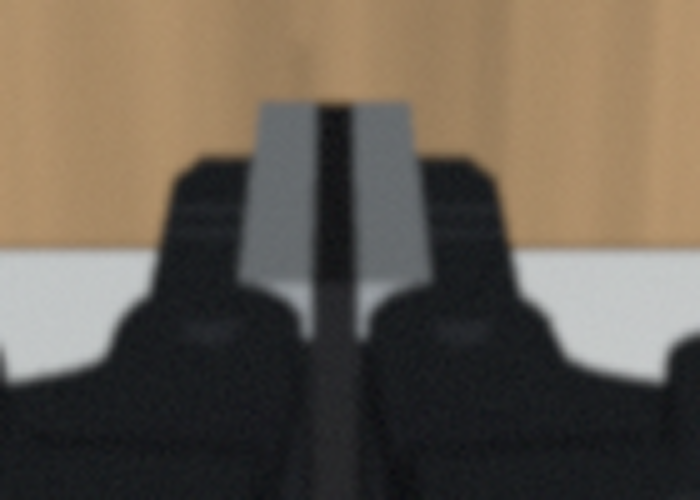

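The pad tips really end at z≈0.0985 while the reported TCP is 0.0543, in both the wrist and scene views. So the physical tips are about 44 mm above the reported TCP, and they passed over the lever without touching it. I'll go back and repeat the sweep with that offset.

```bash
python3 -m creep '{"slide":[[0,0,-0.045],[0,0,-0.045],[0.03,0,0],[0.03,0,0],[0.031,0,0],[0,0,0],[0,0,0.03],[0,0,0.031]],"twist":[0,0,0,0,0,0,0,0]}'
python3 -m creep '{"slide":[[-0.009,0,0.001],[-0.009,0,0],[-0.010,0,0.0015],[-0.010,0,0.0025]],"twist":[0,0,0,0]}'
```

```text
clock: 7.18
position: [0.4908, 0.0595, 0.0826]
ee_rot: [0.743, 0.669, 0.001, 0.0]
ft_force: [-0.2, 0.3, -0.4]
grip_width: -0.003
grasp_force: 0.0
clock: 7.68
position: [0.4872, 0.0229, 0.0793]
ee_rot: [0.743, 0.669, 0.002, -0.0]
ft_force: [0.8, 5.5, -1.5]
grip_width: 0.001
grasp_force: 2.3
```

Contact at 5.5 N, so the offset is confirmed. Continuing the arc.

```bash
python3 -m creep '{"slide":[[-0.0095,0,0.004],[-0.009,0,0.005],[-0.008,0,0.0065],[-0.0075,0,0.007],[-0.0063,0,0.008],[-0.0052,0,0.009],[-0.004,0,0.0095],[-0.0025,0,0.008]],"twist":[0,0,0,0,0,0,0,0]}'
python3 -m creep '{"slide":[[-0.001,0,0.005],[0,0,0.003],[0,0,0]],"twist":[0,0,0]}'
```

```text
clock: 8.68
position: [0.4827, -0.0286, 0.0226]
ee_rot: [0.743, 0.669, 0.002, 0.0]
ft_force: [-0.7, 5.1, 7.2]
grip_width: 0.002
grasp_force: 3.6
clock: 9.05
position: [0.4832, -0.0293, 0.018]
ee_rot: [0.743, 0.669, 0.003, -0.001]
ft_force: [-21.3, 5.6, 60.0]
grip_width: 0.001
grasp_force: 30.3
```

60 N means it has reached the stop. I'll lift off and check.

```bash
python3 -m creep '{"slide":[[0,0,-0.01],[0,0,-0.04],[0,0,-0.055],[0,0,-0.055],[0.03,0,0],[0.03,0,0],[0,0,0],[0,0,0]],"twist":[0,0,0,0,0,0,0,0]}' 100
python3 - <<'E'
from h import *
from workcell import manip
o=manip.get_obs();c=manip.camera_params("wrist");p,d=manip.camera("wrist");cv2.imwrite("pics/w3.png",p);np.savez("w3.npz",p=p,d=d,pos=o["position"],**c)
O=np.array([.4983,.1296]);ex=np.array([.9945,-.1045]);ey=np.array([.1045,.9945])
f=lambda P:np.r_[(P[:2]-O)@ex,(P[:2]-O)@ey,P[2]].round(4)
X=pts(c,d);L=np.stack([(X[...,:2]-O)@ex,(X[...,:2]-O)@ey,X[...,2]],-1)
s=(abs(L[...,0])<.008)&(L[...,1]<-.11)&(L[...,1]>-.2)&(L[...,2]>.03)&(L[...,2]<.1)
k=L[s];print("lever",len(k),k.min(0).round(3),k.max(0).round(3),np.polyfit(k[:,1],k[:,2],1))
s=(abs(L[...,2]-.141)<.004)&(np.hypot(L[...,0],L[...,1])<.045)
k=L[s];print("cap",len(k),k.min(0).round(4),k.max(0).round(4),((k.max(0)+k.min(0))/2).round(4),o["position"])
E
```

```text
clock: 10.05
position: [0.4874, 0.0281, 0.1737]
ee_rot: [0.744, 0.669, 0.0, 0.0]
ft_force: [0.3, -0.2, 0.0]
grip_width: 0.998
grasp_force: 0.0
lever 1269 [-0.008 -0.185  0.05 ] [ 0.008 -0.11   0.059] [-0.06101258  0.04708319]
cap 8190 [-0.0278 -0.0279  0.137 ] [0.0305 0.0299 0.1442] [0.0014 0.001  0.1406] [0.48740367 0.02809602 0.17366119]
```

View pics/w3.png

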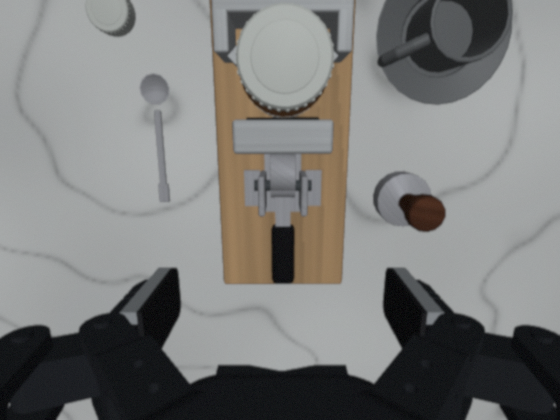

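The lever is 3.5° above level (1.37 rad), and the cap is at clamp (1.4, 1.0) mm with its top at 0.141. Next I'll move over the cap, pre-twist +40° and set the opening to 70% to measure the tip offset near the grasp width.

```bash
python3 -m creep '{"slide":[[0.035,0.0006,0],[0.034,0.0005,0],[0.034,0.0005,0],[0,0,0],[0,0,0],[0,0,0],[0,0,0],[0,0,0]],"twist":[0,0,0,10,10,10,10,0]}' 70 60
python3 - <<'E'
from h import *
from workcell import manip
o=manip.get_obs();print(o["joint_pos"][[4,5,6]],o["position"])
c=manip.camera_params("wrist");p,d=manip.camera("wrist");np.savez("w4.npz",p=p,d=d,**c)
cv2.imwrite("pics/w4.png",p)
# points in tool frame
from scipy.spatial.transform import Rotation as R
T=R.from_quat(o["ee_rot"]).as_matrix();L=(pts(c,d)-o["position"])@T
for y0 in(-.033,.033):   # pads' inner faces near y=+-30mm
  s=(abs(L[...,1]-y0)<.007)&(abs(L[...,0])<.013)&(L[...,2]<.02)&(d>.05)
  k=L[s];print(y0,len(k),k.min(0).round(4) if len(k) else 0,k.max(0).round(4) if len(k) else 0)
W=pts(c,d);s=(abs(W[...,2]-.141)<.004)&(np.hypot(W[...,0]-.5,W[...,1]-.13)<.035);k=W[s];
if len(k):print("cap",((k.max(0)+k.min(0))/2).round(4),k.min(0).round(3),k.max(0).round(3))
E
```

```text
clock: 11.1
position: [0.4998, 0.1305, 0.1732]
ee_rot: [0.927, 0.374, 0.0, 0.0]
ft_force: [-0.6, 0.8, 0.3]
grip_width: 0.696
grasp_force: 0.0
[-0.0639636   1.25678141 -1.08468745] [0.49981653 0.13054354 0.17321084]
-0.033 3325 [-0.0117 -0.04   -0.1288] [ 0.013  -0.0261 -0.0427]
0.033 3392 [-0.0117  0.0262 -0.1275] [ 0.013   0.04   -0.0417]
cap [0.5001 0.1311 0.1405] [0.471 0.102 0.137] [0.529 0.16  0.144]
```

View pics/w4.png

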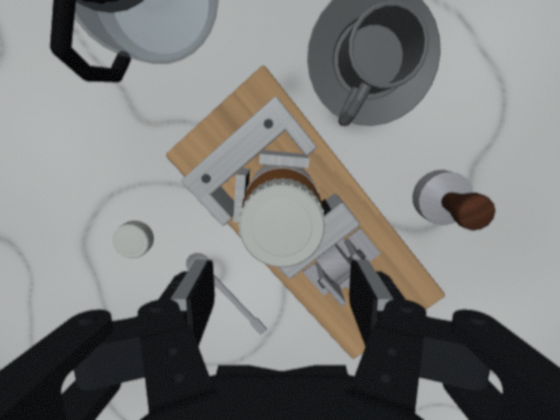

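The tips sit 42 mm behind the reported TCP at this opening, and they are centred on the cap at (0.500, 0.131). I'll open to 82%, descend to a reported z of 0.071 (tips at 0.113), then close.

```bash
python3 -m creep '{"slide":[[0,0,0],[0,0,0.03],[0,0,0.03],[0,0,0.025],[0,0,0.012],[0,0,0.005],[0,0,0],[0,0,0]],"twist":[0,0,0,0,0,0,0,0]}' 82
python3 -m creep '{"slide":[[0,0,0],[0,0,0],[0,0,0],[0,0,0],[0,0,0],[0,0,0]],"twist":[0,0,0,0,0,0]}' 0 60
```

```text
clock: 12.15
position: [0.5001, 0.1318, 0.0718]
ee_rot: [0.927, 0.375, 0.001, -0.0]
ft_force: [-0.6, -0.1, -0.4]
grip_width: 0.817
grasp_force: 0.0
clock: 12.9
position: [0.5001, 0.1318, 0.0714]
ee_rot: [0.927, 0.374, 0.001, -0.0]
ft_force: [1.0, -1.1, 4.4]
grip_width: 0.653
grasp_force: 62.8
```

Gripped at 55.5 mm with 63 N. Push down.

```bash
python3 -m creep '{"slide":[[0,0,0.002],[0,0,0.002],[0,0,0.0015],[0,0,0],[0,0,0]],"twist":[0,0,0,0,0]}'
```

```text
clock: 13.52
position: [0.5002, 0.1318, 0.067]
ee_rot: [0.927, 0.374, 0.001, -0.0]
ft_force: [-6.2, -1.6, 20.9]
grip_width: 0.651
grasp_force: 64.8
```

```bash
python3 -m creep '{"slide":[[0,0,0],[0,0,0],[0,0,0],[0,0,0],[0,0,0],[0,0,0],[0,0,0],[0,0,0]],"twist":[-10,-10,-10,-10,-10,-10,-10,0]}'
python3 -c "
from workcell import manip;o=manip.get_obs();print(o['torque'],o['ft_force'])"
```

```text
clock: 14.52
position: [0.501, 0.1324, 0.0671]
ee_rot: [0.544, 0.839, 0.002, 0.001]
ft_force: [-0.4, -0.4, 15.1]
grip_width: 0.656
grasp_force: 64.0
[-0.03599567  0.15571054  0.16124536] [-0.37800749 -0.43476848 15.12092145]
```

Turned 70° as commanded. Test with a gentle lift.

```bash
python3 -m creep '{"slide":[[0,0,-0.003],[0,0,-0.003],[0,0,-0.002],[0,0,-0.002],[0,0,0],[0,0,0]],"twist":[0,0,0,0,0,0]}'
```

```text
clock: 15.28
position: [0.4991, 0.1315, 0.0751]
ee_rot: [0.545, 0.839, -0.0, -0.0]
ft_force: [0.5, -0.6, -0.5]
grip_width: 0.655
grasp_force: 63.4
```

Free: no downward pull. Lift straight up to about 65 mm and look.

```bash
python3 -m creep '{"slide":[[0,0,-0.01],[0,0,-0.012],[0,0,-0.012],[0,0,-0.012],[0,0,-0.012],[0,0,-0.005],[0,0,0],[0,0,0]],"twist":[0,0,0,0,0,0,0,0]}'
python3 - <<'E'
from h import *
from workcell import manip
p,d=manip.camera("scene");a=cv2.resize(p[130:250,240:400],None,fx=3.5,fy=3.5,interpolation=2)
q,_=manip.camera("wrist");cv2.imwrite("pics/w5.png",np.hstack([a,q[:,160:400]]))
E
```

```text
clock: 16.27
position: [0.4993, 0.1316, 0.1381]
ee_rot: [0.545, 0.839, -0.0, -0.0]
ft_force: [0.5, 0.5, 0.2]
grip_width: 0.657
grasp_force: 63.4
```

View pics/w5.png

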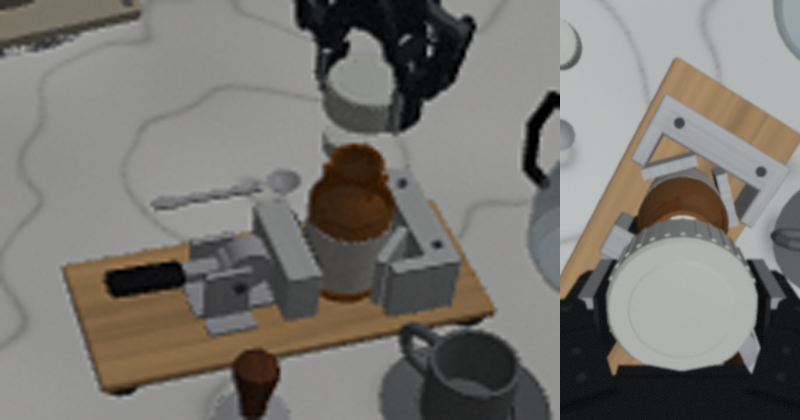

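The view shows the cap held level at about (360,90) above the open bottle mouth at (358,158). The lever is down and level, with the grip at (145,280), the bottle is upright in the jaws, and the neighbouring items are untouched.

```bash
python3 -c "
from workcell import manip
print(manip.hand_in())"
```

```text
the job is handed in; nothing more can be done
None
```

The clamp lever is down with the bottle gripped, and the cap is off and held level about 65 mm above the open bottle; I handed the job in at about 16.5 s, but the call returned no verdict.

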